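# Pack the density meter and click its case shut

### The job

Put the handheld meter back into the foam pocket of its open instrument case, screen up and flat on the foam, setting it down rather than dropping it. Then swing the lid over and press the edge opposite the hinge down until the spring catch clicks and holds it shut on its own; the lid cracks above 30 N, so never push or pinch it that hard. Leave everything else on the bench where it is.

Things in the scene. Friction and masses are not known exactly. Their poses are not given: they have to be found in the camera images.
- case: Grey plastic instrument case, fixed to the bench, 200 mm long (its x, along the hinge) x 150 mm wide (its y) x 51 mm to the rim (z up), walls 6 mm; origin at the centre of its underside. The lid hinge runs along its +y wall, the catch is at the middle of the outside of its -y wall. A sprung rubber strip (130 x 6 mm) stands 16 mm above the rim along the -y wall.
- meter: Loose black handheld density meter, a slab 150 (x) x 48 (y) x 28 mm (z) with a screen and keys on top, 0.15 to 0.3 kg; origin at the centre of its underside. It starts lying on the bench, screen up, to the right of the case. It may lie in the pocket either way round.
- lid (a joint): Lid angle in rad about the hinge: about 0 shut, growing as it opens; starts open, past upright, at 1.7 to 2.0. The hinge is stiff: the lid stays where it is left (about 0.2 N m turns it). When nearly shut the rubber strip lifts it: not caught it springs back to about 0.065; caught by the catch it stays between -0.045 and 0.045.
- lid_hinge (a point): On the hinge axis at mid length, 55 mm above the bench, 75 mm from the case's middle to its +y side. Its axes turn with the lid; its x lies along the hinge, its -y points along the lid to the free edge.
- lid_edge (a point): On the outer (top, when shut) face of the lid at mid length, where it is to be pressed: 138 mm from the hinge axis along the lid, 14 mm from the free edge. The lid is a plate 200 mm along the hinge x 152 mm x 12 mm; its outer face lies 16 mm out from the hinge axis, 71 mm above the bench when shut. Axes: z out of the outer face, -y to the free edge.
- tongue (a point): Steel bar, 5 mm thick, at the foot of the black tongue, 28 mm wide, that hangs from the middle of the lid's free edge, 157 mm along the lid and 25 mm below the hinge axis. It snaps under the catch.
- catch (a point): Middle of the sprung steel catch on the outside of the case's -y wall, about 34 mm above the bench; axes as the case. Its true height differs by up to 6 mm up or down from this point and must be felt. At lid_edge it takes 4 to 15 N downward (the lower the catch, the more); past the peak the force eases, the tongue snaps under 3 to 4 mm lower and soon meets a hard rest, where the force climbs by 10 N or more per mm.
- pocket (a point): Centre of the foam floor of the pocket, 14 mm above the bench, axes as the case. The pocket is 160 mm along x and 60 mm along y, bounded by black foam end stops and, from 50 to 80 mm either side of the centre along x, by foam cheeks, all 18 mm high. Nearer the centre there are no cheeks and the case is clear to its long walls (64 mm on the -y side, 74 mm on the +y side), so fingers fit beside the meter there.
- bung_a: Loose wooden barrel bung, 60 mm across the top, 45 mm high; a bystander, to be left alone. Origin at the centre of its underside.
- bung_b: Another such bung; a bystander, to be left alone. Origin at the centre of its underside.
- bung_c: Another such bung; a bystander, to be left alone. Origin at the centre of its underside.
- sample_bottle: Loose amber glass sample bottle, 60 mm across, 160 mm high; a bystander, to be left alone. Origin at the centre of its underside.
- tumbler: Loose steel tumbler, 72 mm across, 85 mm high; a bystander, to be left alone. Origin at the centre of its underside.
- coupling: Loose brass hose coupling, 54 mm across, 50 mm high; a bystander, to be left alone. Origin at the centre of its underside.
- mallet: Loose wooden mallet, 260 mm long, lying on the far side of the bench; a bystander, to be left alone. Origin at the centre of its underside.
Mind the look-alikes: they are no part of the job. Of the things shaped like the meter, the black one is meant.

How it is judged:
On the way, in this order (a step that is already met when the one before it is completed fails the run):
1. the meter lies flat in the foam pocket, let go (x of meter in the frame of pocket between -0.009 and 0.009 m and y of meter in the frame of pocket between -0.01 and 0.01 m and z of meter in the frame of pocket below 0.004 m and angle between meter's own z axis and vertical below 0.12 rad and contact force between meter and the fingers below 0.05 N), for 0.2 s.
2. the lid is pressed down to where the catch holds it (value of joint lid below 0.05 rad), for 0.2 s.
At the end, for the whole second after the job is handed in: The meter lies flat in the foam pocket (within 9 mm along and 10 mm across of its centre, no more than 4 mm above the foam, tilt under 0.12 rad), at rest, and the lid stays shut on its catch by itself (lid angle under 0.05 rad) (x of meter in the frame of pocket between -0.009 and 0.009 m and y of meter in the frame of pocket between -0.01 and 0.01 m and z of meter in the frame of pocket below 0.004 m and angle between meter's own z axis and vertical below 0.12 rad and value of joint lid below 0.05 rad and linear speed of meter below 0.02 m/s); the robot touches nothing.
It fails at once if the lid is pushed or pinched with more than 30 N (contact force between lid and the fingers above 30 N or contact force between lid and the arm above 30 N).
It fails at once if the meter is dropped: faster than 0.75 m/s with the fingers off it (contact force between meter and the fingers below 0.05 N and linear speed of meter above 0.75 m/s).
It fails at once if another thing on the bench is shifted by more than 30 mm (distance of any of bung_a, bung_b, bung_c, sample_bottle, tumbler, coupling, mallet from where it was at the start of the episode above 0.03 m).
It also fails if it takes over 72 s, if anything falls off the work surface, if the arm or the gripper's body presses on something with over 40 N, if the wrist force passes 120 N, or if a joint passes its speed limit or range.

### The arm

A 6-joint arm with a two-finger parallel gripper is mounted at the origin on the work surface. World frame = base frame: x ahead of the robot, y to its left, z up, the work surface at z = 0. Lengths are in m, angles in rad, forces in N, time in s.
With the tool pointing down it reaches from about 0.25 to 0.775 m from the base axis. Payload 4 kg.
Tool frame: the origin (TCP) lies where the fingers leave the gripper's body, on its centre line; the fingertips stand 73 mm ahead of it and the grasp point (between the pads) lies 54 mm ahead of it; y points along the fingers, x is the direction in which the jaws open and shut, and the axes are right-handed (so a half turn about y gives the same grasp; the last joint's range is limited). The gripper opens to 85 mm and grips with 20 to 120 N. Pads are 22 mm wide; open, the fingers measure 114 mm over their backs; the gripper's body (76 mm by 85 mm) begins 54 mm behind the grasp point. The pads swing forward as they close: fully open they stand 13 mm farther back than shut.
Start: joints at [-1.352, 0.087, 1.371, -0, 1.684, -0.103], TCP at [0.174, -0.522, 0.304] pointing down, gripper open.
Joint ranges: [-3.1, 3.1], [-0.76, 2.03], [0.27, 2.55], [-1.08, 4.22], [0.17, 2.65], [-2.57, 2.57]. Speed limits (rad/s): [2.79, 2.79, 3.14, 3.14, 3.14, 3.14].

### API

Orientations are given as a rotation vector (axis times angle).
In Python, from workcell import sensors, optics, order gives the robot as it stands.
- The arm moves only by the tool carry_out, never from a script. Its argument "commands" is one flat list of numbers, 5 for each row, row after row: the opening in per cent of the stroke, from 0 (shut) to 100 (fully open), then the shift along the tool's x, y, z in m, then the turn about the tool's y in degrees. In form: [fingers, tx, ty, tz, yaw, fingers, tx, ty, tz, yaw, ...]. A call has 1 to 20 rows; each row is the pose to reach, as a shift and turn from the pose commanded when the call began, along the tool's axes at that moment; what a row does not reach only later rows make up. A row lasts 1/10 s, in which the tool goes at most 50 mm and 8.59 degrees, less where a joint would pass 70% of its speed; a pose out of reach is approached as far as the arm can. A call with a gripper value outside its range is refused whole. The fingers move at their own pace and stop on an object; "squeeze" is the grip in N (left out, the last holds). Time passes only in rows, so rows that repeat a pose let the fingers close. It gives the time, the measured TCP pose, the force and the opening at its end, in the units of the state.
- sensors.state(): the state, without advancing time (a new reading comes with each control period).
- optics.camera(name): name is "scene" or "top"; returns the picture (384x512x3 uint8, blue, green, red); there is no depth.
- optics.get_calibration(name): a dict with "mtx" (3x3 intrinsics, pixels), "k1" (the pictures are not rectified: a ray, as slopes to the right and down, at radius r is drawn at 1 + k1 r^2 times it, then the intrinsics apply), "xyz" and "orientation" of the camera in the world. Camera axes: x right, y up, looking along -z (the intrinsics and any distortion apply to the point x, -y, -z); pixel columns grow to the right and rows downward; lengths in m; the calibration is good to about 2 mm. A picture is of the moment at which its call begins. get_calibration takes no time and is no camera call.
- order.job_done(): hands the job in, once; it reports no verdict.
The state is a dict: "clock": time; "joint_positions": joint angles; "dq": joint speeds; "tau": joint torques, N m; "tool_pos": TCP position; "orientation": TCP orientation; "ft_force": force on the tool from outside, world axes, zero at the start; "wrist_torque": the same for the moment, N m; "width": finger opening in m.
Only numpy, scipy, OpenCV 4.12 (cv2) and the standard library are available. Lean on these libraries where they do the work, as an engineer would, in place of code of your own. Each camera call takes 0.05 s, during which the arm holds its last target. There are 200 camera calls.

## Working session

There is one attempt and no reset: what is moved stays moved. The work goes in short steps, Python scripts to look and compute and a tool call to move; the robot and the scene stay as the last step left them, time stands still between calls to the robot, and variables do not carry over. Pictures are saved under pics/ and viewed, about 8 in all and at most 12, crops included, and the job is handed in when it is done.

Besides the shell and the picture viewer there is one more tool, called after ">>>" in YAML: its name, and indented under it one key for each argument. carry_out: Moves the arm, as the interface text tells. Its arguments: {"type":"object","properties":{"commands":{"type":"array"},"squeeze":{"type":"number"}},"required":["commands"]}

```bash
mkdir -p pics; cat > h.py <<'E'
import numpy as np, cv2
from scipy.spatial.transform import Rotation as R
from workcell import sensors, optics, order
def rays(name,px):
    c=optics.get_calibration(name); K=np.array(c["mtx"]); k=c["k1"]
    px=np.atleast_2d(np.float64(px))
    u=cv2.undistortPoints(px.reshape(-1,1,2),K,np.array([k,0,0,0.])).reshape(-1,2)
    d=np.c_[u[:,0],-u[:,1],-np.ones(len(u))]
    return np.array(c["xyz"],float), R.from_rotvec(c["orientation"]).apply(d)
def onplane(name,px,z):
    o,d=rays(name,px); return o+d*((z-o[2])/d[:,2])[:,None]
def proj(name,P):
    c=optics.get_calibration(name); K=np.array(c["mtx"]); P=np.atleast_2d(P)
    q=R.from_rotvec(c["orientation"]).inv().apply(P-np.array(c["xyz"]))*[1,-1,-1]
    return cv2.projectPoints(q.reshape(-1,1,3),np.zeros(3),np.zeros(3),K,np.array([c["k1"],0,0,0.]))[0].reshape(-1,2)
E
python3 - <<'E'
from h import *
for n in("top","scene"):
    cv2.imwrite(f"pics/{n}0.png",optics.camera(n)); print(n,optics.get_calibration(n))
print(sensors.state())
E
```

```text
top {'mtx': array([[364.30225243,   0.        , 251.80215819],
       [  0.        , 364.30225243, 189.9326434 ],
       [  0.        ,   0.        ,   1.        ]]), 'k1': -0.0724342101898284, 'xyz': array([ 0.42938526, -0.07777747,  1.02171718]), 'orientation': array([ 0.10968184, -0.1135236 , -1.55992394])}
scene {'mtx': array([[433.60844216,   0.        , 250.26925923],
       [  0.        , 433.60844216, 192.62963314],
       [  0.        ,   0.        ,   1.        ]]), 'k1': -0.06231927448790801, 'xyz': array([1.26249135, 0.0591159 , 0.94349777]), 'orientation': array([0.49757531, 0.58829334, 1.70259334])}
{'clock': 0.1, 'joint_positions': array([-1.35213044e+00,  8.78807589e-02,  1.37213044e+00, -3.76013356e-06,
        1.68357129e+00, -1.03121942e-01]), 'dq': array([ 0.00039647, -0.001388  , -0.0036367 , -0.00103145, -0.00027863,
       -0.00079833]), 'tau': array([ 2.23683768e-03, -3.53015363e+01, -3.14217746e+01, -3.99972441e-05,
        8.01334827e-03,  4.41021427e-05]), 'tool_pos': array([ 0.17386185, -0.52147728,  0.30284234]), 'orientation': array([-1.34306347,  0.97000938, -0.96754325]), 'ft_force': array([0.17276486, 0.22484136, 0.01079531]), 'wrist_torque': array([-0.0290434 ,  0.0119006 ,  0.00213629]), 'width': 0.08540681879325925}
```

View pics/top0.png

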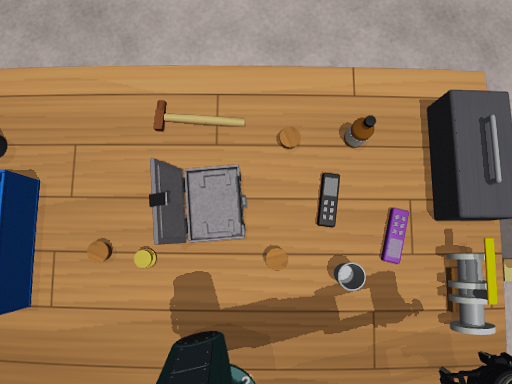

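View pics/scene0.png

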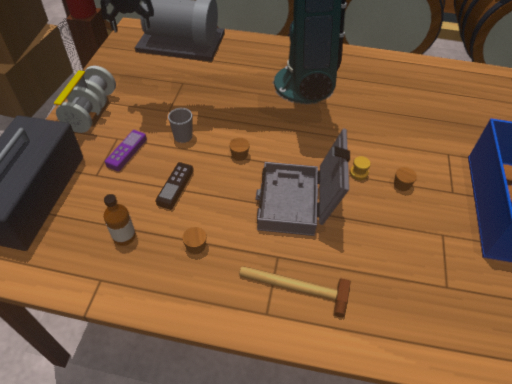

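The top view has black handheld at (328,200) and purple handheld at (396,235). Black, key-bearing and right of the case at (215,203) fits the meter; purple is the look-alike. I'll confirm it in a crop and measure.

```bash
python3 - <<'E'
from h import *
im=cv2.imread("pics/top0.png"); s=cv2.imread("pics/scene0.png")
def rect(img,name,x0,x1,y0,y1,z,thr):
    m=np.zeros(img.shape[:2],np.uint8); g=img.max(2); m[y0:y1,x0:x1]=(g[y0:y1,x0:x1]<thr)*255
    m=cv2.morphologyEx(m,cv2.MORPH_CLOSE,np.ones((7,7)))
    c=max(cv2.findContours(m,0,cv2.CHAIN_APPROX_NONE)[0],key=cv2.contourArea)[:,0,:]
    P=onplane(name,c,z)[:,:2]; r=cv2.minAreaRect((P*1000).astype(np.float32)); print(name,z,r); print(cv2.boxPoints(r).round(0).tolist())
for z in(0.028,0.0): rect(im,"top",305,350,165,235,z,75)
for z in(0.028,0.0): rect(s,"scene",150,200,155,215,z,75)
a=cv2.resize(im[145:265,140:260],(480,480),interpolation=cv2.INTER_CUBIC)
b=cv2.resize(im[160:240,300:340+10],(300,480),interpolation=cv2.INTER_CUBIC)
cv2.imwrite("pics/crop1.png",np.hstack([a,b]))
E
```

```text
top 0.028 ((547.5972290039062, -289.839111328125), (50.715354919433594, 147.83074951171875), 82.95506286621094)
[[471.0, -306.0], [618.0, -324.0], [624.0, -274.0], [477.0, -256.0]]
top 0.0 ((550.927978515625, -295.8143005371094), (52.14433288574219, 151.99624633789062), 82.95504760742188)
[[472.0, -312.0], [623.0, -331.0], [630.0, -279.0], [479.0, -261.0]]
scene 0.028 ((557.9424438476562, -285.1434020996094), (53.90061950683594, 159.5966033935547), 83.47733306884766)
[[476.0, -303.0], [634.0, -321.0], [640.0, -267.0], [482.0, -249.0]]
scene 0.0 ((536.394287109375, -295.6723937988281), (55.54912185668945, 164.4777374267578), 83.47734069824219)
[[452.0, -314.0], [615.0, -333.0], [621.0, -277.0], [458.0, -259.0]]
```

View pics/crop1.png

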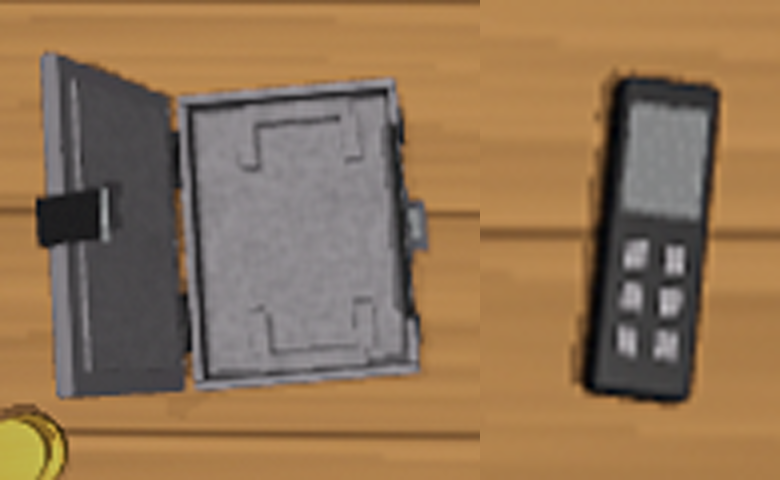

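The crop confirms the black slab with screen and six keys. Case rim corners in the crop: (178,97), (394,78), (418,370), (195,390).

```bash
python3 - <<'E'
from h import *
c=np.array([[178,97],[394,78],[418,370],[195,390]])/4+[140,145]-.4
P=onplane("top",c,.051); print(P.round(4)); 
for i in range(4): print(np.linalg.norm(P[i]-P[i-1]).round(4))
print("c",P.mean(0)); ex=(P[0]+P[1]-P[2]-P[3])[:2]; ey=(P[0]+P[3]-P[1]-P[2])[:2]
print("xang",np.degrees(np.arctan2(ex[1],ex[0])),np.degrees(np.arctan2(-ey[0],ey[1])))
# foam stops 18mm above floor -> z .032; inner stops
f=np.array([[257,124],[345,118],[270,352],[355,347]])/4+[140,145]-.4
print("foam",onplane("top",f,.032).round(4), onplane("top",f,.032).mean(0))
# tongue/lid corners: crop lid free edge outer corners
s=sensors.state(); M=R.from_rotvec(s["orientation"]).as_matrix(); print(M.round(3), s["tool_pos"])
E
```

```text
[[ 0.6249  0.105   0.051 ]
 [ 0.6391 -0.0418  0.051 ]
 [ 0.4422 -0.0602  0.051 ]
 [ 0.4276  0.0872  0.051 ]]
0.198
0.1475
0.1978
0.1481
c [0.53345406 0.02254575 0.051     ]
xang 5.254126712890687 5.59918750438869
foam [[ 0.6101  0.0531  0.032 ]
 [ 0.6148 -0.0076  0.032 ]
 [ 0.4536  0.0403  0.032 ]
 [ 0.4575 -0.0171  0.032 ]] [0.53400039 0.0171721  0.032     ]
[[ 0.316 -0.     0.949]
 [-0.949  0.002  0.316]
 [-0.002 -1.     0.   ]] [ 0.17386185 -0.52147728  0.30284234]
```

>>> carry_out:
  commands: [100,-0.02,0.02,0.09,6,100,-0.04,0.03,0.17,12,100,-0.06,0.04,0.25,18,100,-0.08,0.054,0.33,22,100,-0.1,0.054,0.4,25.4,100,-0.1025,0.054,0.4284,25.4,100,-0.1025,0.054,0.4284,25.4,100,-0.1025,0.054,0.4284,25.4,100,-0.1025,0.054,0.4284,25.4,100,-0.1025,0.054,0.4284,25.4,100,-0.1025,0.054,0.4284,25.4,100,-0.1025,0.054,0.4284,25.4]
  squeeze: 40

```text
clock: 1.3
tool_pos: [0.5472, -0.2896, 0.2496]
orientation: [-1.15, 1.299, -1.298]
ft_force: [-0.9, -0.7, 0.4]
width: 0.0856
```

```bash
python3 - <<'E'
from h import *
s=sensors.state(); M=R.from_rotvec(s["orientation"]).as_matrix(); print(s["clock"],s["tool_pos"],s["ft_force"]);print(M.round(3))
t=np.array([.5475,-.289,.25]);print("to go",M.T@(t-s["tool_pos"]), "xang",np.degrees(np.arctan2(M[1,0],M[0,0])))
im=optics.camera("scene"); cv2.imwrite("pics/s1.png",cv2.resize(im[40:240,120:300],(720,800))[:600])
E
```

```text
1.3 [ 0.54717913 -0.28961976  0.24962731] [-0.87603338 -0.67071622  0.39491267]
[[-0.122 -0.001  0.993]
 [-0.993 -0.    -0.122]
 [ 0.    -1.    -0.001]]
to go [-0.0006542  -0.0003731   0.00024242] xang -97.01247401067991
```

View pics/s1.png

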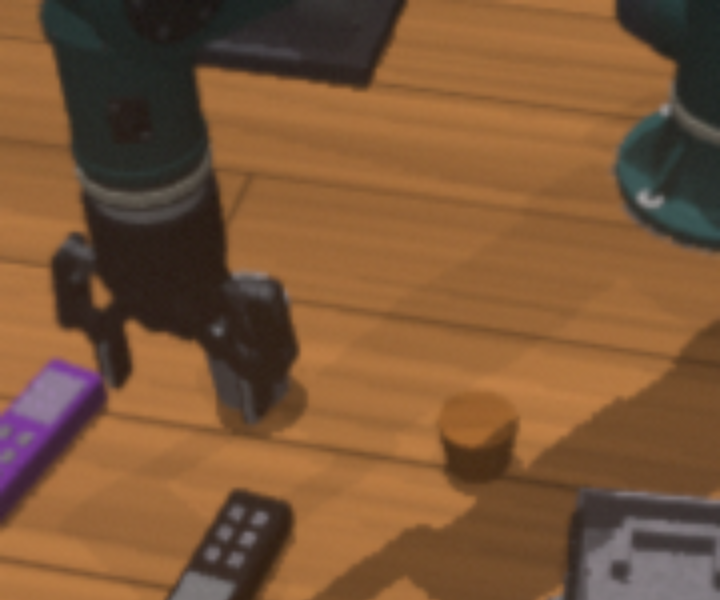

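Gripper hovers over the meter; fingertips at crop (118,385) and (252,420), i.e. image (149,136), (183,145). From that I'll find the open-tip height.

```bash
python3 - <<'E'
from h import *
for z in(.177,.19):
    print(z,proj("scene",[[.5472-.0055,-.2896-.045,z],[.5472+.0055,-.2896+.045,z]]).round(1))
print("pocket proj",proj("scene",[.534,.0174,.014]))
E
```

```text
0.177 [[151.  138.9]
 [183.9 147.3]]
0.19 [[150.2 135.1]
 [183.4 143.6]]
pocket proj [[284.96501272 199.64652689]]
```

>>> carry_out:
  commands: [100,0,0.05,0,0,100,0,0.095,0,0,100,0,0.13,0,0,100,0,0.155,0,0,100,0,0.17,0,0,100,0,0.1755,0,0,100,0,0.1755,0,0,40,0,0.1755,0,0,40,0,0.1755,0,0,40,0,0.1755,0,0,40,0,0.1755,0,0,40,0,0.1755,0,0,40,0,0.1755,0,0,40,0,0.1755,0,0]
  squeeze: 40

```text
clock: 2.75
tool_pos: [0.5489, -0.2899, 0.0766]
orientation: [-1.149, 1.294, -1.302]
ft_force: [0.2, -1.5, 5.5]
width: 0.0471
```

>>> carry_out:
  commands: [40,0,-0.03,0,0,40,0,-0.07,0,0,40,0,-0.11,0,0,40,0,-0.15,0,0,40,-0.03,-0.15,-0.005,-2,40,-0.07,-0.15,-0.012,-4,40,-0.11,-0.15,-0.02,-6,40,-0.15,-0.15,-0.026,-8,40,-0.19,-0.15,-0.032,-10,40,-0.23,-0.15,-0.038,-12,40,-0.27,-0.15,-0.045,-12.4,40,-0.293,-0.15,-0.05,-12.4,40,-0.3032,-0.15,-0.0509,-12.4,40,-0.3032,-0.15,-0.0509,-12.4,40,-0.3032,-0.15,-0.0509,-12.4,40,-0.3032,-0.15,-0.0509,-12.4,40,-0.3032,-0.15,-0.0509,-12.4]

```text
clock: 4.45
tool_pos: [0.5343, 0.0168, 0.2243]
orientation: [-1.252, 1.141, -1.141]
ft_force: [0.0, 0.3, -3.5]
width: 0.047
```

```bash
python3 - <<'E'
from h import *
s=sensors.state(); M=R.from_rotvec(s["orientation"]).as_matrix(); print(s["clock"],s["tool_pos"],s["ft_force"],s["width"])
print("xang",np.degrees(np.arctan2(M[1,0],M[0,0])))
im=optics.camera("scene"); t=optics.camera("top")
a=cv2.resize(im[60:260,220:370],None,fx=2.5,fy=2.5);b=cv2.resize(t[125:285,130:290],None,fx=2.5,fy=2.5)
c=np.zeros((500,800,3),np.uint8);c[:a.shape[0],:a.shape[1]]=a;c[:400,380:780]=b
cv2.imwrite("pics/s2.png",c);cv2.imwrite("pics/s2full.png",im);cv2.imwrite("pics/t2full.png",t)
E
```

```text
4.45 [0.53428279 0.01680764 0.22426127] [ 0.00496667  0.3216305  -3.45177203] 0.04701198860430092
xang -84.67631673813743
```

View pics/s2.png

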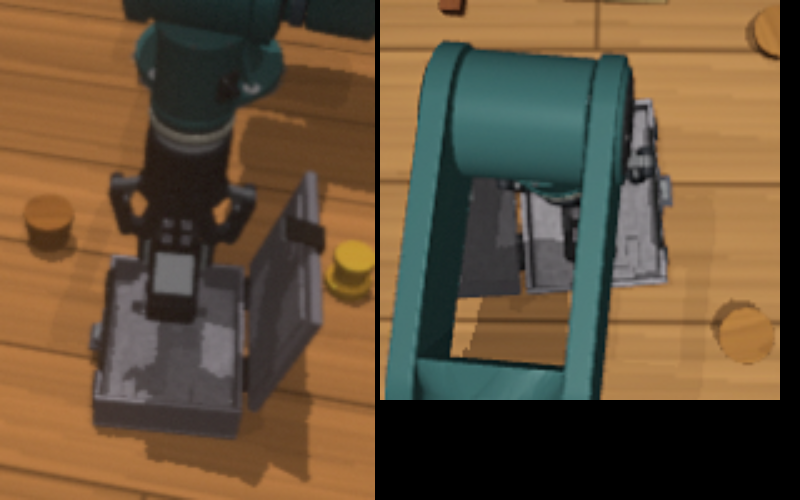

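The meter is held level over the case; its near-end bottom corners are at crop (148,318), (195,322), i.e. image (279.2,187.2), (298,188.8). I compare with the expected spot.

```bash
python3 - <<'E'
from h import *
px=[[148/2.5+220-.3,318/2.5+60-.3],[195/2.5+220-.3,322/2.5+60-.3]]
print(px)
for z in (.142,.148):
  P=onplane("scene",px,z); print(z,P.round(4),np.linalg.norm(P[0]-P[1]))
a=np.radians(5.4); ex=np.array([np.cos(a),np.sin(a)]); ey=np.array([-ex[1],ex[0]]); t=np.array([.5343,.0168])
for sy in(-.024,.024): print(t+.075*ex+sy*ey)
im=cv2.imread("pics/s2full.png"); print("dark col 288 rows 150-200", im[150:200,288].max(1))
E
```

```text
[[278.9, 186.89999999999998], [297.7, 188.5]]
0.142 [[0.5991 0.003  0.142 ]
 [0.5944 0.0478 0.142 ]] 0.04510852131744447
0.148 [[0.6041 0.0034 0.148 ]
 [0.5994 0.0479 0.148 ]] 0.04477083961933687
[ 6.11225747e-01 -3.53636516e-05]
[0.60670855 0.04775161]
dark col 288 rows 150-200 [ 62  44  38  40  60  62  62  46  38  36  46  78 108 114 116 115 115 115
 116 114 114 115 115 115 115 114 111  73  43  40  39  38  37  38  38  37
  39  33  42  68  74  76  76  73  74  75  74  72  72  78]
```

```bash
python3 - <<'E'
from h import *
def box(c,ang,lx,ly,z):
    a=np.radians(ang); ex=np.array([np.cos(a),np.sin(a)]); ey=np.array([-ex[1],ex[0]])
    return np.array([[*(np.array(c)+sx*lx/2*ex+sy*ly/2*ey),z] for sx,sy in((1,1),(1,-1),(-1,-1),(-1,1))])
k=4
def draw(img,name,boxes,x0,y0,w,h):
    o=cv2.resize(img[y0:y0+h,x0:x0+w],None,fx=k,fy=k,interpolation=cv2.INTER_CUBIC)
    for b,c in boxes:
        p=((proj(name,b)-[x0,y0]+.5)*k).round().astype(int); cv2.polylines(o,[p.reshape(-1,1,2)],True,c,1)
    return o
s0=cv2.imread("pics/scene0.png"); s2=cv2.imread("pics/s2full.png")
a=draw(s0,"scene",[(box((.5335,.0225),5.4,.2,.15,.051),(0,255,0)),(box((.534,.0174),5.4,.16,.06,.032),(0,0,255))],250,155,100,85)
b=draw(s2,"scene",[(box((.5343,.0168),5.4,.15,.048,.1485),(0,255,0)),(box((.5343,.0168),5.4,.15,.048,.1765),(0,0,255))],250,120,70,80)
c=np.zeros((340,680,3),np.uint8);c[:,:400]=a;c[:320,400:680]=b
cv2.imwrite("pics/ov.png",c)
E
```

```text
(no output)
```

View pics/ov.png

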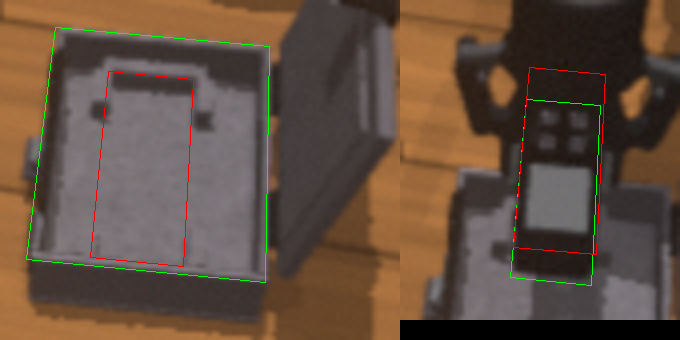

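Case outline fits; the meter sits about 3 mm too far toward −x in hand. Correcting and descending to just above the foam.

>>> carry_out:
  commands: [40,-0.0015,0.02,0.003,0,40,-0.0015,0.045,0.003,0,40,-0.0015,0.07,0.003,0,40,-0.0015,0.09,0.003,0,40,-0.0015,0.105,0.003,0,40,-0.0015,0.115,0.003,0,40,-0.0015,0.122,0.003,0,40,-0.0015,0.127,0.003,0,40,-0.0015,0.13,0.003,0,40,-0.0015,0.13,0.003,0,40,-0.0015,0.13,0.003,0]

```text
clock: 5.65
tool_pos: [0.5374, 0.0198, 0.095]
orientation: [-1.252, 1.138, -1.14]
ft_force: [0.4, 0.5, -3.6]
width: 0.0472
```

>>> carry_out:
  commands: [40,0.001,0.001,0,0,40,0.001,0.002,0,0,40,0.001,0.003,0,0,40,0.001,0.004,0,0,40,0.001,0.005,0,0,40,0.001,0.005,0,0,40,0.001,0.005,0,0]

```text
clock: 6.35
tool_pos: [0.5371, 0.0188, 0.0905]
orientation: [-1.253, 1.139, -1.139]
ft_force: [-4.5, -0.3, 5.3]
width: 0.0473
```

Contact at the expected height. Release gently.

>>> carry_out:
  commands: [65,0,0,0,0,75,0,0,0,0,75,0,0,0,0,75,0,0,0,0,75,0,-0.01,0,0,75,0,-0.03,0,0,75,0,-0.07,0,0,75,0,-0.12,0,0,75,0,-0.17,0,0,75,0,-0.17,-0.05,0,75,0,-0.17,-0.1,0,75,0,-0.17,-0.15,0,75,0,-0.17,-0.2,0,75,0,-0.17,-0.2,0,75,0,-0.17,-0.2,0,75,0,-0.17,-0.2,0]

```text
clock: 7.95
tool_pos: [0.339, -0.0001, 0.2603]
orientation: [-1.251, 1.137, -1.14]
ft_force: [-0.1, -0.4, -0.4]
width: 0.0645
```

```bash
python3 - <<'E'
from h import *
s=sensors.state(); print(s["clock"],s["tool_pos"],s["ft_force"],s["width"],s["joint_positions"])
im=optics.camera("scene"); t=optics.camera("top")
cv2.imwrite("pics/s3full.png",im);cv2.imwrite("pics/t3full.png",t)
a=cv2.resize(im[130:250,240:365],None,fx=3.2,fy=3.2);b=cv2.resize(t[145:265,140:260],None,fx=3.2,fy=3.2)
cv2.imwrite("pics/s3.png",np.hstack([a,b]))
E
```

```text
7.95 [ 3.39008377e-01 -1.49835399e-04  2.60279392e-01] [-0.12987873 -0.39837166 -0.37648364] 0.06453063228519748 [-1.68237596e-01 -3.96083941e-01  1.87488370e+00  6.99407891e-05
  1.66066108e+00  1.30759690e+00]
```

View pics/s3.png

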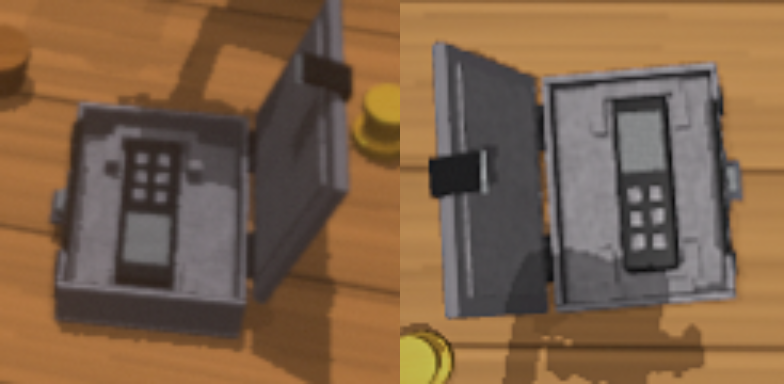

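The meter lies in the pocket between stops, screen up. Numeric check, plus lid angle from the free-edge corners.

```bash
python3 - <<'E'
from h import *
t=cv2.imread("pics/t3full.png")
m=np.zeros(t.shape[:2],np.uint8); m[170:235,202:230]=(t[170:235,202:230].max(2)<75)*255
m=cv2.morphologyEx(m,cv2.MORPH_CLOSE,np.ones((7,7)))
c=max(cv2.findContours(m,0,cv2.CHAIN_APPROX_NONE)[0],key=cv2.contourArea)[:,0,:]
for z in(.042,.014):print(cv2.minAreaRect((onplane("top",c,z)[:,:2]*1000).astype(np.float32)))
# lid angle: free edge mid; project tip for angles
a=np.radians(5.4); ex=np.array([np.cos(a),np.sin(a),0]); ey=np.array([-ex[1],ex[0],0]); ez=np.array([0,0,1.])
H=np.array([.5335,.0225,.055])+.075*ey
print("hinge",H)
for q in(1.7,1.8,1.9,2.0):
    d=-np.cos(q)*ey+np.sin(q)*ez; n=np.cos(q)*ez+np.sin(q)*ey
    P=[H+.152*d+.016*n+s*.1*ex for s in(1,-1)]
    print(q,(((proj("top",P)-[140,145]+.5)*3.2)+[400,0]).round(0).tolist(),((proj("scene",P)-[240,130]+.5)*3.2).round(0).tolist(), (H+.152*d+.016*n).round(3))
E
```

```text
((542.3858642578125, 18.962665557861328), (170.02789306640625, 59.11576461791992), 6.054764747619629)
((545.615478515625, 21.72747039794922), (174.88726806640625, 60.805259704589844), 6.054764270782471)
hinge [0.52644188 0.09716715 0.055     ]
1.7 [[454.0, 39.0], [468.0, 318.0]] [[324.0, 186.0], [318.0, -10.0]] [0.523 0.132 0.204]
1.8 [[435.0, 42.0], [449.0, 319.0]] [[344.0, 191.0], [335.0, -4.0]] [0.522 0.147 0.199]
1.9 [[418.0, 45.0], [431.0, 321.0]] [[362.0, 199.0], [352.0, 3.0]] [0.52  0.161 0.194]
2.0 [[403.0, 49.0], [415.0, 322.0]] [[380.0, 207.0], [367.0, 11.0]] [0.519 0.175 0.187]
```

>>> carry_out:
  commands: [0,0,-0.03,0,0,0,0,-0.06,0,0,0,-0.03,-0.06,0.03,0,0,-0.06,-0.06,0.06,0,0,-0.09,-0.06,0.1,0,0,-0.12,-0.06,0.135,0,0,-0.15,-0.06,0.17,0,0,-0.1743,-0.06,0.1957,0,0,-0.1743,-0.06,0.1957,0,0,-0.1743,-0.06,0.1957,0,0,-0.1743,-0.03,0.1957,0,0,-0.1743,0,0.1957,0,0,-0.1743,0.017,0.1957,0,0,-0.1743,0.017,0.1957,0,0,-0.1743,0.017,0.1957,0]

```text
clock: 9.55
tool_pos: [0.5163, 0.1913, 0.2431]
orientation: [-1.252, 1.139, -1.14]
ft_force: [0.3, -0.6, 1.2]
width: 0.0003
```

```bash
python3 - <<'E'
from h import *
s=sensors.state(); M=R.from_rotvec(s["orientation"]).as_matrix(); print(s["clock"],s["tool_pos"],s["ft_force"],s["width"],s["joint_positions"].round(2))
p=onplane("top",[[216.1,201.5]],.042)[0]; print("meter",p)
a=np.radians(5.4); ex=np.array([np.cos(a),np.sin(a),0]); ey=np.array([-ex[1],ex[0],0]); H=np.array([.5264,.0972,.055])
d=s["tool_pos"]-H; u0,z0=-d@ey,d[2]-.073; print("u0,z0",u0,z0,"case x",d@ex, "M",M.round(3))
t=H*0; rows=[]
L=[(-.0646,.170-.055)]
for q in (1.8,1.7,1.6):
    L.append((.152*np.cos(q)-.016*np.sin(q)-.0145,.116,q))
for q,r in zip((1.5,1.4,1.3,1.2,1.1,1.0,.9,.8,.7,.6,.5,.4,.3,.2),np.linspace(.118,.150,14)):
    L.append((r*np.cos(q)-.016*np.sin(q)-.0145,r*np.sin(q)+.016*np.cos(q),q))
for l in L[1:]: print("q %.1f tx %.3f ty %.3f"%(l[2],l[0]-u0,-(l[1]-z0)))
E
```

```text
9.55 [0.5162609  0.19127946 0.24306836] [ 0.27736007 -0.55934739  1.20680553] 0.0002849876524144435 [ 0.25  0.11  1.47 -0.    1.56  1.73]
meter [0.53731965 0.01671978 0.042     ]
u0,z0 -0.09461610832177837 0.11506835670273662 case x -0.0012404383390538893 M [[ 0.094  0.     0.996]
 [-0.996 -0.     0.094]
 [ 0.    -1.     0.   ]]
q 1.8 tx 0.030 ty -0.001
q 1.7 tx 0.045 ty -0.001
q 1.6 tx 0.060 ty -0.001
q 1.5 tx 0.073 ty -0.004
q 1.4 tx 0.085 ty -0.006
q 1.3 tx 0.098 ty -0.008
q 1.2 tx 0.111 ty -0.008
q 1.1 tx 0.124 ty -0.006
q 1.0 tx 0.137 ty -0.003
q 0.9 tx 0.150 ty 0.001
q 0.8 tx 0.163 ty 0.007
q 0.7 tx 0.175 ty 0.014
q 0.6 tx 0.187 ty 0.023
q 0.5 tx 0.198 ty 0.033
q 0.4 tx 0.208 ty 0.044
q 0.3 tx 0.216 ty 0.056
q 0.2 tx 0.224 ty 0.070
```

>>> carry_out:
  commands: [0,0.015,0,0,0,0,0.024,0,0,0,0,0.03,-0.001,0,0,0,0.037,-0.001,0,0,0,0.045,-0.001,0,0,0,0.052,-0.001,0,0,0,0.06,-0.001,0,0,0,0.067,-0.003,0,0,0,0.073,-0.004,0,0,0,0.079,-0.005,0,0,0,0.085,-0.006,0,0,0,0.092,-0.007,0,0,0,0.098,-0.008,0,0,0,0.105,-0.008,0,0,0,0.111,-0.008,0,0,0,0.118,-0.007,0,0,0,0.124,-0.006,0,0]

```text
clock: 11.25
tool_pos: [0.528, 0.0679, 0.248]
orientation: [-1.253, 1.14, -1.139]
ft_force: [0.2, 0.1, -0.2]
width: -0.0001
```

```bash
python3 - <<'E'
from h import *
im=optics.camera("scene"); cv2.imwrite("pics/s4.png",cv2.resize(im[80:260,220:380],None,fx=3,fy=3))
print(sensors.state()["ft_force"])
E
```

```text
[-0.34929725 -0.58335099  0.30840129]
```

View pics/s4.png

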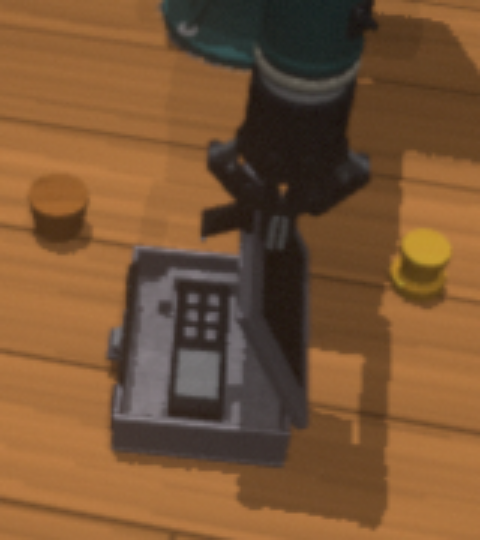

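The lid has swung past upright over the case, finger behind it. Continuing.

>>> carry_out:
  commands: [0,0.006,0.001,0,0,0,0.013,0.003,0,0,0,0.02,0.005,0,0,0,0.026,0.007,0,0,0,0.033,0.01,0,0,0,0.039,0.013,0,0,0,0.045,0.016,0,0,0,0.051,0.02,0,0,0,0.057,0.024,0,0,0,0.063,0.029,0,0,0,0.069,0.034,0,0,0,0.074,0.039,0,0,0,0.079,0.044,0,0,0,0.084,0.05,0,0,0,0.088,0.056,0,0,0,0.092,0.062,0,0,0,0.096,0.068,0,0,0,0.1,0.074,0,0]

```text
clock: 13.1
tool_pos: [0.5375, -0.0313, 0.1738]
orientation: [-1.253, 1.139, -1.139]
ft_force: [0.2, 0.4, -0.3]
width: -0.0003
```

```bash
python3 - <<'E'
from h import *
im=optics.camera("scene"); cv2.imwrite("pics/s5.png",cv2.resize(im[80:260,220:380],None,fx=3,fy=3))
s=sensors.state();print(s["ft_force"],s["tool_pos"])
a=np.radians(5.4); ex=np.array([np.cos(a),np.sin(a),0]); ey=np.array([-ex[1],ex[0],0]); H=np.array([.5264,.0972,.055])
d=s["tool_pos"]-H; print("u,tipz,x",-d@ey,s["tool_pos"][2]-.073,d@ex)
E
```

```text
[ 0.17234427 -0.01416155 -0.19715006] [ 0.53706332 -0.03181823  0.17263718]
u,tipz,x 0.12944914913003935 0.09963718014847496 -0.0015256965924673547
```

View pics/s5.png

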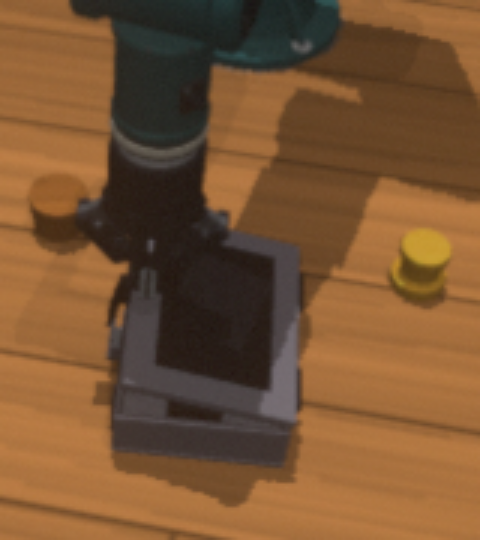

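Lid nearly shut, finger near the tongue edge. Now press in small steps with the force watched.

>>> carry_out:
  commands: [0,0.004,0.004,0,0,0,0.008,0.008,0,0,0,0.008,0.012,0,0,0,0.008,0.015,0,0,0,0.008,0.018,0,0,0,0.008,0.02,0,0,0,0.008,0.02,0,0]

```text
clock: 13.85
tool_pos: [0.5381, -0.0388, 0.154]
orientation: [-1.253, 1.139, -1.138]
ft_force: [-0.2, 1.0, 0.3]
width: -0.0
```

>>> carry_out:
  commands: [0,0,0.001,0,0,0,0,0.002,0,0,0,0,0.002,0,0]

```text
clock: 14.15
tool_pos: [0.5383, -0.0389, 0.1524]
orientation: [-1.253, 1.139, -1.139]
ft_force: [-0.5, -0.2, -0.1]
width: -0.0004
```

>>> carry_out:
  commands: [0,0,0.001,0,0,0,0,0.002,0,0,0,0,0.002,0,0]

```text
clock: 14.45
tool_pos: [0.5384, -0.0391, 0.1509]
orientation: [-1.252, 1.138, -1.14]
ft_force: [-1.8, 0.8, 2.3]
width: 0.0002
```

>>> carry_out:
  commands: [0,0,0.001,0,0,0,0,0.002,0,0,0,0,0.002,0,0]

```text
clock: 14.75
tool_pos: [0.5385, -0.0393, 0.1495]
orientation: [-1.253, 1.138, -1.14]
ft_force: [-1.9, -1.7, 6.0]
width: -0.0001
```

>>> carry_out:
  commands: [0,0,0.001,0,0,0,0,0.0015,0,0,0,0,0.0015,0,0]

```text
clock: 15.05
tool_pos: [0.5385, -0.0394, 0.1487]
orientation: [-1.253, 1.138, -1.14]
ft_force: [-4.0, -0.6, 9.3]
width: -0.0
```

>>> carry_out:
  commands: [0,0,0.001,0,0,0,0,0.001,0,0,0,0,0.001,0,0]

```text
clock: 15.35
tool_pos: [0.5385, -0.0395, 0.148]
orientation: [-1.253, 1.137, -1.141]
ft_force: [-3.7, -1.0, 10.1]
width: -0.0002
```

>>> carry_out:
  commands: [0,0,0.001,0,0,0,0,0.001,0,0,0,0,0.001,0,0]

```text
clock: 15.65
tool_pos: [0.5385, -0.0396, 0.1465]
orientation: [-1.253, 1.137, -1.141]
ft_force: [-2.7, -2.3, 6.5]
width: -0.0001
```

Force peaked near 10 N and eased; keep going until the hard rest.

>>> carry_out:
  commands: [0,0,0.001,0,0,0,0,0.001,0,0,0,0,0.001,0,0]

```text
clock: 15.95
tool_pos: [0.5385, -0.0398, 0.1449]
orientation: [-1.253, 1.138, -1.141]
ft_force: [-1.7, -1.9, 5.6]
width: 0.0001
```

>>> carry_out:
  commands: [0,0,0.001,0,0,0,0,0.001,0,0,0,0,0.001,0,0]

```text
clock: 16.25
tool_pos: [0.5385, -0.0399, 0.1437]
orientation: [-1.254, 1.137, -1.141]
ft_force: [-1.7, -2.3, 4.8]
width: -0.0002
```

>>> carry_out:
  commands: [0,0,0.001,0,0,0,0,0.001,0,0,0,0,0.001,0,0]

```text
clock: 16.55
tool_pos: [0.5386, -0.0394, 0.1422]
orientation: [-1.252, 1.138, -1.14]
ft_force: [0.5, -2.7, 3.7]
width: -0.0003
```

>>> carry_out:
  commands: [0,0,0.001,0,0,0,0,0.001,0,0,0,0,0.001,0,0]

```text
clock: 16.85
tool_pos: [0.5386, -0.0394, 0.1412]
orientation: [-1.253, 1.138, -1.14]
ft_force: [0.6, -3.7, 5.0]
width: -0.0
```

>>> carry_out:
  commands: [0,0,0.001,0,0,0,0,0.001,0,0,0,0,0.001,0,0]

```text
clock: 17.15
tool_pos: [0.5386, -0.0394, 0.141]
orientation: [-1.253, 1.138, -1.14]
ft_force: [-3.1, -4.0, 8.0]
width: 0.0
```

>>> carry_out:
  commands: [0,0,0.001,0,0,0,0,0.001,0,0,0,0,0.001,0,0]

```text
clock: 17.45
tool_pos: [0.5386, -0.0394, 0.1409]
orientation: [-1.252, 1.137, -1.141]
ft_force: [-2.1, -4.1, 12.0]
width: -0.0
```

Hard rest reached (0.1 mm for 4 N). A touch more, then back off up and watch.

>>> carry_out:
  commands: [0,0,0.001,0,0,0,0,0.001,0,0,0,0,0.001,0,0]

```text
clock: 17.75
tool_pos: [0.5387, -0.0394, 0.1408]
orientation: [-1.252, 1.137, -1.141]
ft_force: [-4.4, -3.7, 15.4]
width: -0.0001
```

>>> carry_out:
  commands: [0,0,-0.004,0,0,0,0,-0.01,0,0,0,0,-0.03,0,0,0,0,-0.07,0,0,0,0,-0.11,0,0,0,0,-0.14,-0.05,0,0,0,-0.14,-0.1,0,0,0,-0.14,-0.15,0,0,0,-0.14,-0.2,0,0,0,-0.14,-0.2,0,0,0,-0.14,-0.2,0,0,0,-0.14,-0.2,0]

```text
clock: 18.95
tool_pos: [0.34, -0.0577, 0.2777]
orientation: [-1.252, 1.139, -1.138]
ft_force: [0.9, 0.3, 0.5]
width: 0.0
```

```bash
python3 - <<'E'
from h import *
s=sensors.state();print(s["clock"],s["ft_force"],s["tool_pos"])
im=optics.camera("scene"); t=optics.camera("top"); cv2.imwrite("pics/s6f.png",im); k=4
a=np.radians(5.4); ex=np.array([np.cos(a),np.sin(a),0]); ey=np.array([-ex[1],ex[0],0]); ez=np.array([0,0,1.]); H=np.array([.5264,.0972,.055])
o=[]
for img,n,x0,y0 in((im,"scene",245,145),(t,"top",170,155)):
    v=cv2.resize(img[y0:y0+100,x0:x0+95],None,fx=k,fy=k,interpolation=cv2.INTER_CUBIC)
    for q,c in((0.,(0,255,0)),(.065,(0,0,255))):
        d=-np.cos(q)*ey+np.sin(q)*ez; nn=np.cos(q)*ez+np.sin(q)*ey
        P=np.array([H+r*d+.016*nn+sx*.1*ex for r,sx in((0,1),(.152,1),(.152,-1),(0,-1))])
        cv2.polylines(v,[((proj(n,P)-[x0,y0]+.5)*k).round().astype(int).reshape(-1,1,2)],True,c,1)
    o.append(v)
cv2.imwrite("pics/s6.png",np.hstack(o))
E
```

```text
18.95 [0.89739713 0.31770528 0.48180231] [ 0.3399863  -0.05768647  0.27770462]
```

View pics/s6.png

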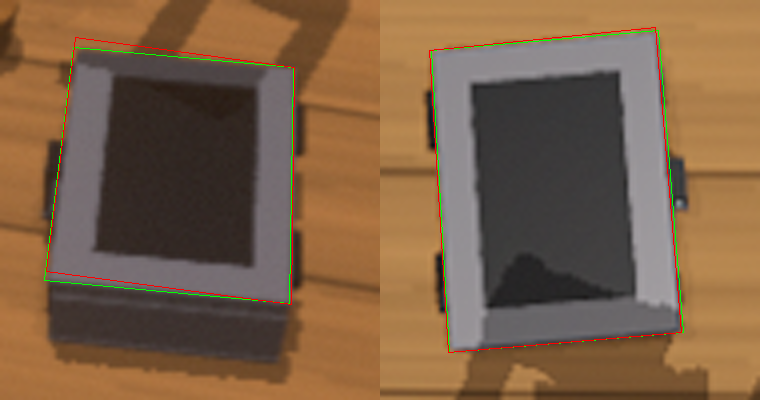

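With the arm away, the lid's free-edge corners at (76,50) and (46,282) lie on the green shut outline, not the red 0.065 rad one, so the catch holds. Handing in.

```bash
python3 -c "
from h import *
print(order.job_done())"
```

```text
the job is handed in; nothing more can be done
None
```

I put the black meter back in the foam pocket, screen up, closed the lid onto its catch, and handed the job in at about 19 s; no verdict is reported.

- **Meter:** I set it down with light contact (about 9 N change at the wrist, at the expected height) and released it. The top view then put it about 3 mm along and 1 mm across from the pocket centre. An automatic outline check read 170 × 59 mm instead of 150 × 48 because it took in shadow. I used corners picked from the picture by eye instead. I could not see the meter again once the lid was shut.
- **Lid:** Pressing near the free edge, the force peaked at about 10 N and eased to about 4 N. It then climbed against a hard rest, and I stopped at about 15 N. The wrist readings after each step never exceeded about 16 N, well under the 30 N limit.
- **Catch:** With the arm backed away and reading no contact, the lid's corners matched the shut outline rather than the sprung-back one at 0.065 rad.
- **Bystanders:** I planned every path clear of them, and the bung and coupling near the case looked undisturbed in the later pictures. I did not measure their final positions.

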